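# Sieve the bobbins from the thread spools

## Task

Take the ribbed sieve by the orange handle at its open mouth and raise that end, so that all five bobbins slide down and drop through the slots into the wooden box below while the three spools stay in the sieve; then set the sieve back down level on the box and let go. Now take it by the black handle at its walled end, tip the three spools out of the mouth into the green tray, and put the empty sieve back level on the box the way it stood, released. Do not touch the spools or bobbins with the gripper, and leave the chalk, the weight and the thread cone where they are.

Things in the scene. Friction and masses are not known exactly. Their poses are not given: they have to be found in the camera images.
- sieve: Loose aluminium ribbed sieve, 204 mm long (its y), 160 mm wide over its side flanges (x), about 0.25 kg empty, 0.4 kg full. Origin: under the middle of its floor, level with its underside; z up. Its +y end is an open mouth without wall or lip, its -y end a 45 mm wall; side walls 36 mm high, 118 mm apart. Slippery: parts slide along it once tilted 20 degrees or more.
- slots (a point): Middle of the sieve's slotted half, at (0, -47, 11) mm in its frame. Three channels 24 mm wide (centres x = -38, 0, 38 mm) run along the sieve's y between ribs 14 mm wide and 11 mm high. In the mouth half (y from +5 to +102 mm) they have a 3 mm floor; from y = +5 to the wall at -98 mm they are open slots.
- mouth_handle (a point): Middle of the orange handle bar over the sieve's mouth end, at (0, 75, 80) mm in the sieve's frame. The bar runs along the sieve's x (120 mm free between its posts), is 12 mm thick along y and 22 mm high, with 28 mm of free space between it and the tops of the spools.
- wall_handle (a point): Middle of the black handle bar over the sieve's closed-wall end, at (0, -75, 80) mm in the sieve's frame; same bar as the orange one.
- mouth_edge (a point): Middle of the lower edge of the sieve's open mouth, at (0, +102, 0) mm in the sieve's frame.
- box: Open plywood catch box, fixed, 144 mm (x) by 254 mm (y) by 62 mm high, walls 12 mm, floor 6 mm. Origin: centre of its underside. The sieve starts on it, flanges on the two long walls: sieve origin 62 mm above the box's and within 10 mm of its middle, y along y. The sieve may stray sideways some 18 mm before a flange slips off a wall.
- tray: Open green metal tray for the spools, fixed, 180 mm (x) by 160 mm (y) by 75 mm high, walls 5 mm. Origin: centre of its underside. It stands to the left (+y) of the box, on the side of the sieve's mouth.
- spool0: Thread spool, red thread with wooden ends, 34 mm diameter and 34 mm long, 30 g, loose; origin at its centre, own y along its axis. Starts lying along a channel on the mouth half of the sieve, riding on the rib edges (centre 23 mm above the sieve's origin); too big for the slots.
- spool1: Thread spool, blue thread with wooden ends, 34 mm diameter and 34 mm long, 30 g, loose; origin at its centre, own y along its axis. Starts lying along a channel on the mouth half of the sieve, riding on the rib edges (centre 23 mm above the sieve's origin); too big for the slots.
- spool2: Thread spool, yellow thread with wooden ends, 34 mm diameter and 34 mm long, 30 g, loose; origin at its centre, own y along its axis. Starts lying along a channel on the mouth half of the sieve, riding on the rib edges (centre 23 mm above the sieve's origin); too big for the slots.
- bobbin0: Small white and dark metal bobbin, 18 mm diameter and 10 mm high, 11 g, loose; origin at its centre. Starts flat in a channel on the mouth half of the sieve; drops through a slot.
- bobbin1: Small white and dark metal bobbin, 18 mm diameter and 10 mm high, 11 g, loose; origin at its centre. Starts flat in a channel on the mouth half of the sieve; drops through a slot.
- bobbin2: Small white and dark metal bobbin, 18 mm diameter and 10 mm high, 11 g, loose; origin at its centre. Starts flat in a channel on the mouth half of the sieve; drops through a slot.
- bobbin3: Small white and dark metal bobbin, 18 mm diameter and 10 mm high, 11 g, loose; origin at its centre. Starts flat in a channel on the mouth half of the sieve; drops through a slot.
- bobbin4: Small white and dark metal bobbin, 18 mm diameter and 10 mm high, 11 g, loose; origin at its centre. Starts flat in a channel on the mouth half of the sieve; drops through a slot.
- chalk: Bystander: white chalk slab, 50 x 35 x 9 mm, on the bench; origin under its centre.
- weight: Bystander: dark steel cloth weight, 60 mm diameter, 46 mm high; origin under its centre.
- cone: Bystander: brick-red thread cone, 52 mm diameter, 84 mm high; origin under its centre.
Mind the look-alikes: they are no part of the job. What is shaped like the spool2 but pink is not meant.

How it is judged:
By the outcome, as a careful person would: the job done as asked, in the order asked, and still so for the second after the job is handed in, with the robot touching nothing.
It also fails if it takes over 72 s, if anything falls off the work surface, if the arm or the gripper's body presses on something with over 40 N, if the wrist force passes 120 N, or if a joint passes its speed limit or range.

## Robot

A 6-joint arm with a two-finger parallel gripper is mounted at the origin on the work surface. World frame = base frame: x ahead of the robot, y to its left, z up, the work surface at z = 0. Lengths are in m, angles in rad, forces in N, time in s.
With the tool pointing down it reaches from about 0.35 to 0.85 m from the base axis. Payload 8.1 kg.
Tool frame: the origin (TCP) lies at the very end of the fingers, on their centre line; the grasp point (between the pads) lies 19 mm behind it; z points along the fingers, y is the direction in which the jaws open and shut (so a half turn about z gives the same grasp; the last joint's range is limited). The gripper opens to 93 mm and grips with 3 to 60 N. Pads are 15 mm wide; open, the fingers measure 128 mm over their backs; the gripper's body (75 mm by 188 mm) begins 65 mm behind the grasp point.
Start: joints at [1.081, 0.13, 1.488, -0, 1.523, -0.085], TCP at [0.236, 0.552, 0.219] pointing down, gripper open.
Joint ranges: [-2.96, 2.96], [-0.89, 2.26], [0.02, 2.5], [-1.34, 4.48], [0, 2.73], [-2.66, 2.66]. Speed limits (rad/s): [2.39, 2.39, 2.79, 3.14, 3.14, 3.14].

## Interface

Orientations are given as a rotation vector (axis times angle).
In Python, from plant import robot gives the robot as it stands.
- The arm moves only by the shell command python3 -m pendant 'ROWS' [OPENING] [FORCE]. ROWS is JSON, a list of rows, each an object with "delta_pos": the shift along the tool's x, y, z in m, a list of three; "spin": the turn about the tool's z in rad. In form: [{"delta_pos": [dx, dy, dz], "spin": spin}, ...]. A call has 1 to 10 rows; each row is the pose to reach, as a shift and turn from the pose measured when the call began, along the tool's axes at that moment; what a row does not reach only later rows make up. A row lasts 1/10 s, in which the tool goes at most 50 mm and 8.59 degrees, less where a joint would pass 70% of its speed; a pose out of reach is approached as far as the arm can. A call with a gripper value outside its range is refused whole. OPENING is the closure, from -1 (fully open) to 1 (shut), set as the call begins (- or left out, the last holds). The fingers move at their own pace and stop on an object; FORCE is the grip in N (left out, the last holds). Time passes only in rows, so rows that repeat a pose let the fingers close. It gives the time, the measured TCP pose, the force and the opening at its end, in the units of the state.
- robot.read_state(): the state, without advancing time (a new reading comes with each control period).
- robot.read_camera(name): name is "side" or "top" or "wrist"; returns a dict with "color" (480x640x3 uint8, blue, green, red), "camera_matrix" (3x3 intrinsics, pixels), "R" (3x3) and "t" (3): a world point X has camera coordinates R X + t. Camera axes: x right, y down, z forward; pixel columns grow to the right and rows downward; lengths in m; the calibration is good to about 2 mm. A picture is of the moment at which its call begins. There is no depth.
- robot.close_job(): hands the job in, once; it reports no verdict.
Trained networks look in the newest picture that a camera, given by its name, has taken for a name from the list of things; names that differ only in an ending like _2 or _b are one class to them, and where a whole thing is asked for, a point or a joint stands for the part that bears it (a point fixed in the world has none). Each returns a list of dicts, best first, with "score" (0 to 1); they miss things now and then, are a little off and sometimes report something else, mostly with a low value. They report only what shows in the picture. A call takes as long as a camera call. They do not tell look-alikes from the thing itself.
- robot.outline_of(camera, label): "mask" (480x640 bool, what is visible of it).
- robot.mark_of(camera, label): "location" ([x, y, z] in m, in the coordinates of the camera as it stood for that picture, good to about 4 mm: a listed point, or the origin of a listed thing).
The state is a dict: "t": time; "q": joint angles; "dq": joint speeds; "joint_torque": joint torques, N m; "tool_pos": TCP position; "orientation": TCP orientation; "force": force on the tool from outside, world axes, zero at the start; "wrist_torque": the same for the moment, N m; "opening": finger opening in m.
Only numpy, scipy, OpenCV 4.12 (cv2) and the standard library are available. Lean on these libraries where they do the work, as an engineer would, in place of code of your own. Each camera call takes 0.05 s, during which the arm holds its last target.

## Working session

There is one attempt and no reset: what is moved stays moved. The work goes in short steps, Python scripts to look and compute and a shell command to move; the robot and the scene stay as the last step left them, time stands still between calls to the robot, and variables do not carry over. Pictures are saved under pics/ and viewed, and the job is handed in when it is done.

```bash
ls; mkdir -p pics; python3 - <<'E'
from plant import robot
import cv2
s=robot.read_state(); print(s)
for n in("side","top","wrist"):
    c=robot.read_camera(n); cv2.imwrite(f"pics/{n}0.png",c["color"]); print(n,c["camera_matrix"],c["R"],c["t"])
E
```

```text
pics
{'t': 0.0, 'q': array([ 1.08059107e+00,  1.31151768e-01,  1.48929665e+00,  3.88918650e-06,
        1.52296183e+00, -8.54157874e-02]), 'dq': array([-0.00218806, -0.00057788,  0.00087849,  0.00044355,  0.00038741,
        0.00041748]), 'joint_torque': array([-4.30839987e-05, -5.59845471e+01, -4.91755807e+01,  7.69118406e-02,
        3.53105902e-02, -1.93820692e-04]), 'tool_pos': array([0.23601489, 0.55101637, 0.21758351]), 'orientation': array([-6.31405223e-01, -3.07695621e+00,  2.73544699e-03]), 'force': array([ 0.14666399, -0.72588642, -0.82105876]), 'wrist_torque': array([ 0.03336373, -0.02337321, -0.01256344]), 'opening': 0.09240060031128541}
side [[490.94025134   0.         326.11273842]
 [  0.         490.94025134 237.77254789]
 [  0.           0.           1.        ]] [[ 0.99994724 -0.00280301 -0.00988261]
 [-0.00909107 -0.68940246 -0.72432148]
 [-0.00478282  0.72437311 -0.68939156]] [-0.60597587  0.09620429  0.81637329]
top [[446.91104481   0.         323.25315102]
 [  0.         446.91104481 247.41097585]
 [  0.           0.           1.        ]] [[-0.01179194 -0.99982592 -0.01445944]
 [-0.99631637  0.01297644 -0.08476617]
 [ 0.08493905  0.01340662 -0.99629595]] [0.04010759 0.62847663 0.72953754]
wrist [[415.96965412   0.         316.76510955]
 [  0.         415.96965412 234.67580012]
 [  0.           0.           1.        ]] [[ 0.39438851  0.91894177 -0.00193222]
 [ 0.8786701  -0.37648752  0.29359155]
 [ 0.26906609 -0.11748691 -0.95592901]] [-0.59822643 -0.03409356  0.39322894]
```

View pics/side0.png

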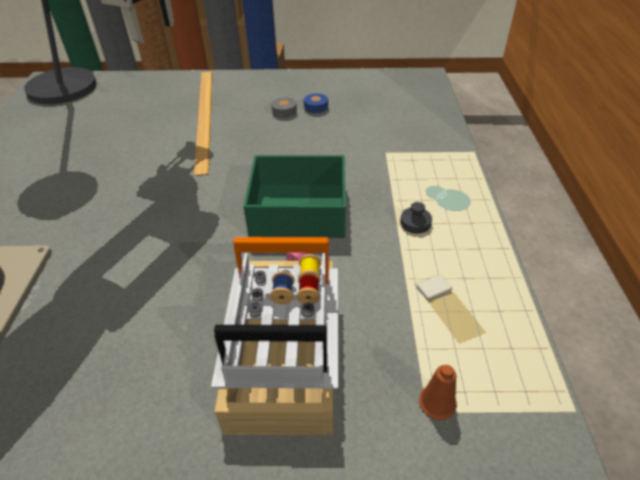

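View pics/top0.png

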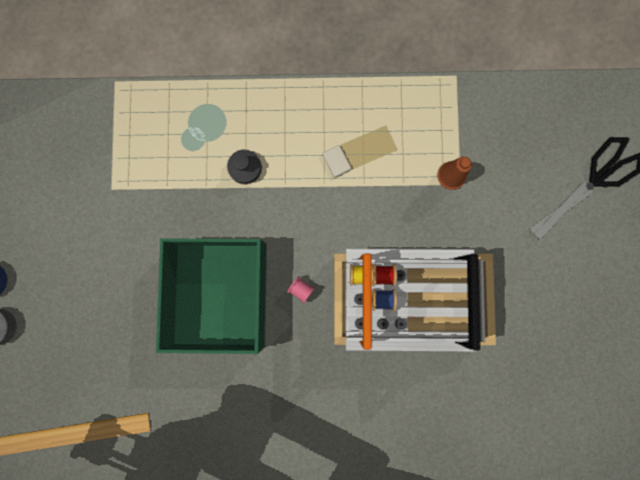

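View pics/wrist0.png

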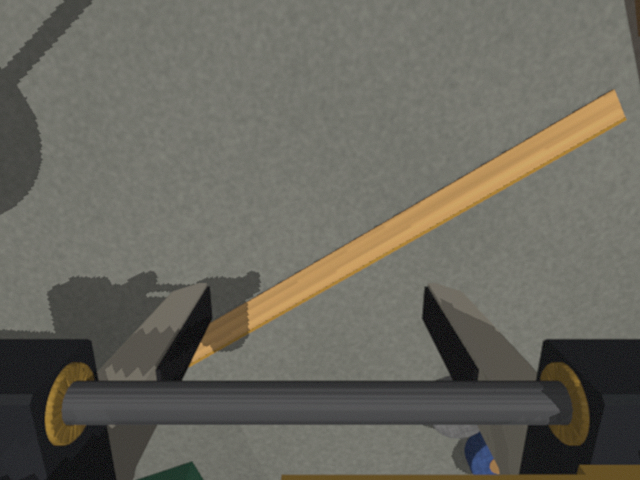

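The side view shows the sieve on the box: orange bar around (282,247), black bar around (272,333), and the tray at (297,195). Spools are yellow (308,268), red (308,289) and blue (282,288). A pink look-alike lies on the bench at (298,257) in the side view and (301,289) in the top view, outside the sieve. Next I'll measure poses.

```bash
cat > h.py <<'E'
from plant import robot
import cv2, numpy as np
from scipy.spatial.transform import Rotation as Ro
def snap(n,f=None,crop=None,sc=1):
    c=robot.read_camera(n)
    if f:
        im=c["color"]
        if crop: im=im[crop[1]:crop[3],crop[0]:crop[2]]
        cv2.imwrite("pics/"+f,cv2.resize(im,None,fx=sc,fy=sc))
    return c
def mark(n,l,c):
    return [(round(m["score"],2),np.round(c["R"].T@(np.array(m["location"])-c["t"]),4)) for m in robot.mark_of(n,l)[:3]]
def pose():
    s=robot.read_state(); return s,s["tool_pos"],Ro.from_rotvec(s["orientation"]).as_matrix()
E
python3 - <<'E'
from h import *
for n in("side","top"):
    c=snap(n,n+"1.png",(210,220,360,440) if n=="side" else (320,230,520,370),3 if n=="top" else 2.7)
    for l in("sieve","mouth_handle","wall_handle","mouth_edge","slots","box","tray","spool0","spool1","spool2","bobbin0"):
        print(n,l,*mark(n,l,c))
E
```

```text
side sieve (0.98, array([ 0.5448, -0.1082,  0.0628])) (0.59, array([ 0.5432, -0.0587,  0.0835]))
side mouth_handle (0.77, array([ 0.5462, -0.0328,  0.1414])) (0.25, array([ 0.5833, -0.0276,  0.0884]))
side wall_handle (0.56, array([ 0.5396, -0.1798,  0.1399]))
side mouth_edge (0.93, array([ 0.5443, -0.0071,  0.0632]))
side slots (0.77, array([ 0.5416, -0.156 ,  0.0736]))
side box (0.97, array([ 0.5452, -0.1132,  0.0022])) (0.31, array([ 0.5819, -0.0288,  0.0887]))
side tray (0.95, array([ 0.5517,  0.2106, -0.0011]))
side spool0 (0.64, array([ 0.5802, -0.0616,  0.0854])) (0.64, array([ 0.544 , -0.0588,  0.0844])) (0.57, array([ 0.5803, -0.0258,  0.0876]))
side spool1 (0.64, array([ 0.5802, -0.0616,  0.0854])) (0.64, array([ 0.544 , -0.0588,  0.0844])) (0.57, array([ 0.5803, -0.0258,  0.0876]))
side spool2 (0.64, array([ 0.5802, -0.0616,  0.0854])) (0.64, array([ 0.544 , -0.0588,  0.0844])) (0.57, array([ 0.5803, -0.0258,  0.0876]))
side bobbin0 (0.56, array([ 0.5067, -0.0242,  0.0695])) (0.55, array([ 0.5042, -0.0947,  0.0708])) (0.45, array([ 0.5037, -0.0561,  0.0688]))
top sieve (0.
[... 359 characters left out ...]
ts (0.72, array([ 0.5373, -0.1488,  0.0701]))
top box (0.56, array([ 0.541 , -0.1097,  0.0026])) (0.31, array([ 0.4998, -0.0586,  0.0721]))
top tray
top spool0 (0.89, array([ 0.5451, -0.0606,  0.084 ])) (0.82, array([0.5576, 0.0711, 0.0205])) (0.77, array([ 0.5805, -0.0664,  0.0823]))
top spool1 (0.89, array([ 0.5451, -0.0606,  0.084 ])) (0.82, array([0.5576, 0.0711, 0.0205])) (0.77, array([ 0.5805, -0.0664,  0.0823]))
top spool2 (0.89, array([ 0.5451, -0.0606,  0.084 ])) (0.82, array([0.5576, 0.0711, 0.0205])) (0.77, array([ 0.5805, -0.0664,  0.0823]))
top bobbin0 (0.68, array([ 0.4995, -0.0538,  0.0722])) (0.65, array([ 0.5015, -0.088 ,  0.0719])) (0.54, array([ 0.5035, -0.027 ,  0.0714]))
```

View pics/side1.png

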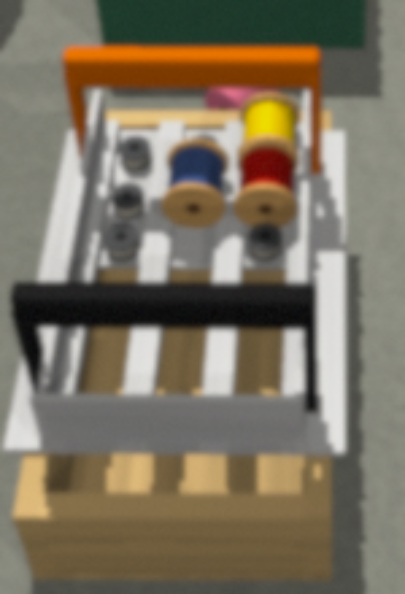

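View pics/top1.png

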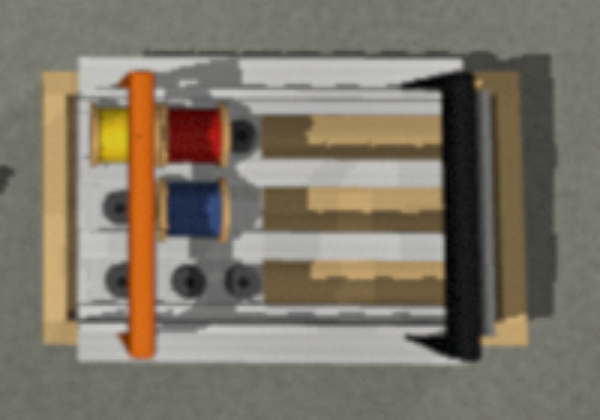

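```bash
cat >> h.py <<'E'
def go(target, jaw=None):
    s,p,R=pose(); d=R.T@(np.array(target)-p); sp=None
    if jaw is not None:
        v=R.T@np.array([jaw[0],jaw[1],0]); a=np.arctan2(-v[0],v[1])
        a=(a+np.pi/2)%np.pi-np.pi/2; sp=a
    print("t",round(s["t"],2),"pos",p.round(4),"d",d.round(4),"spin",sp,"F",s["force"].round(2),"open",round(s["opening"],4),"q6",s["q"][5].round(2))
    print("yvec",R[:,1].round(4),"zvec",R[:,2].round(4))
E
python3 - <<'E'
from h import *
go([0.5447,-0.0315,0.20],[0.024,1])
E
```

```text
t 1.35 pos [0.2363 0.5515 0.2186] d [-0.5131 -0.4144  0.0186] spin -0.38082308033564916 F [-0.9  -0.45  0.22] open 0.093 q6 -0.09
yvec [ 0.3939  0.9192 -0.    ] zvec [-0. -0. -1.]
```

```bash
P='{"delta_pos":[-0.513,-0.414,0.005],"spin":-0.381}'; python3 -m pendant '[{"delta_pos":[-0.513,-0.414,0.005],"spin":-0.381},{"delta_pos":[-0.513,-0.414,0.005],"spin":-0.381},{"delta_pos":[-0.513,-0.414,0.005],"spin":-0.381},{"delta_pos":[-0.513,-0.414,0.005],"spin":-0.381},{"delta_pos":[-0.513,-0.414,0.005],"spin":-0.381},{"delta_pos":[-0.513,-0.414,0.005],"spin":-0.381},{"delta_pos":[-0.513,-0.414,0.005],"spin":-0.381},{"delta_pos":[-0.513,-0.414,0.005],"spin":-0.381},{"delta_pos":[-0.513,-0.414,0.005],"spin":-0.381},{"delta_pos":[-0.513,-0.414,0.005],"spin":-0.381}]' -0.1 20
python3 - <<'E'
from h import *
go([0.5447,-0.0315,0.21],[0.024,1])
E
```

```text
t: 2.35
tool_pos: [0.4697, 0.1102, 0.2153]
orientation: [0.037, 3.14, 0.0]
force: [1.6, 0.4, 0.3]
opening: 0.0512
t 2.35 pos [0.4697 0.1102 0.2153] d [-0.0783 -0.1399  0.0054] spin 0.00019437277122991148 F [1.56 0.44 0.26] open 0.0512 q6 -1.42
yvec [2.380e-02 9.997e-01 3.000e-04] zvec [ 1.1e-03  2.0e-04 -1.0e+00]
```

```bash
python3 -m pendant '[{"delta_pos":[-0.078,-0.14,0.0],"spin":0},{"delta_pos":[-0.078,-0.14,0.0],"spin":0},{"delta_pos":[-0.078,-0.14,0.0],"spin":0},{"delta_pos":[-0.078,-0.14,0.0],"spin":0},{"delta_pos":[-0.078,-0.14,0.0],"spin":0},{"delta_pos":[-0.078,-0.14,0.0],"spin":0}]'
python3 - <<'E'
from h import *
c=snap("wrist","w2.png"); print(mark("wrist","mouth_handle",c))
c=snap("side"); print(mark("side","mouth_handle",c))
go([0.5447,-0.0315,0.123],[0.024,1])
E
```

```text
t: 2.95
tool_pos: [0.5439, -0.0307, 0.2151]
orientation: [0.038, 3.141, 0.002]
force: [-0.3, -0.1, 0.8]
opening: 0.051
[(0.69, array([ 0.5777, -0.0873,  0.0722])), (0.64, array([ 0.5423, -0.032 ,  0.1442]))]
[(0.89, array([ 0.5424, -0.0301,  0.1422])), (0.23, array([ 0.5381, -0.1802,  0.1391]))]
t 3.15 pos [ 0.544  -0.03    0.2155] d [-0.0006 -0.0015  0.0925] spin 0.0023217512053463896 F [0.38 0.53 0.19] open 0.051 q6 -1.7
yvec [2.170e-02 9.998e-01 5.000e-04] zvec [ 1.3e-03  4.0e-04 -1.0e+00]
```

View pics/w2.png

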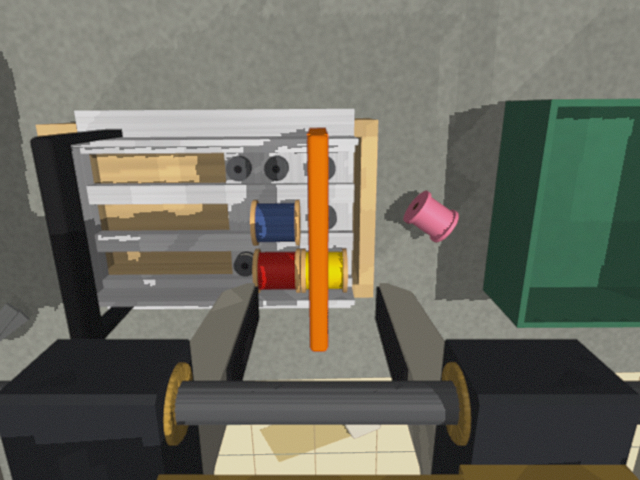

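```bash
python3 -m pendant '[{"delta_pos":[0,-0.001,0.05],"spin":0},{"delta_pos":[0,-0.001,0.08],"spin":0},{"delta_pos":[0,-0.001,0.092],"spin":0},{"delta_pos":[0,-0.001,0.092],"spin":0}]'
python3 -m pendant '[{"delta_pos":[0,0,0],"spin":0},{"delta_pos":[0,0,0],"spin":0},{"delta_pos":[0,0,0],"spin":0},{"delta_pos":[0,0,0],"spin":0},{"delta_pos":[0,0,0],"spin":0},{"delta_pos":[0,0,0],"spin":0}]' 1 8
python3 - <<'E'
from h import *
go([0.5447,-0.0315,0.123],[0.024,1])
E
```

```text
t: 3.55
tool_pos: [0.5425, -0.03, 0.1218]
orientation: [-0.032, -3.139, -0.002]
force: [-0.2, -0.9, 1.1]
opening: 0.0514
t: 4.15
tool_pos: [0.5428, -0.0301, 0.1223]
orientation: [-0.032, -3.14, -0.001]
force: [-0.9, 0.0, 2.9]
opening: 0.0122
t 4.15 pos [ 0.5428 -0.0301  0.1223] d [-0.0019 -0.0013 -0.0007] spin 0.003368602111267993 F [-0.86  0.02  2.87] open 0.0122 q6 -1.7
yvec [2.060e-02 9.998e-01 9.000e-04] zvec [-1.6e-03  9.0e-04 -1.0e+00]
```

```bash
python3 -m pendant '[{"delta_pos":[0,-0.003,-0.006],"spin":0},{"delta_pos":[0,-0.006,-0.012],"spin":0},{"delta_pos":[0,-0.010,-0.018],"spin":0},{"delta_pos":[0,-0.013,-0.024],"spin":0},{"delta_pos":[0,-0.0165,-0.029],"spin":0},{"delta_pos":[0,-0.0165,-0.029],"spin":0}]'
python3 - <<'E'
from h import *
snap("side","s3.png",(180,180,400,440),2.3)
go([0.5447,-0.0315,0.123],[0.024,1])
E
```

```text
t: 4.75
tool_pos: [0.5431, -0.0473, 0.1524]
orientation: [0.033, 3.141, 0.001]
force: [-0.1, 0.9, -3.5]
opening: 0.0148
t 4.8 pos [ 0.5428 -0.047   0.1518] d [-0.0015  0.0155  0.0288] spin 0.002819017627923026 F [-0.82  0.59 -2.74] open 0.0142 q6 -1.73
yvec [2.120e-02 9.998e-01 8.000e-04] zvec [-7.e-04  8.e-04 -1.e+00]
```

View pics/s3.png

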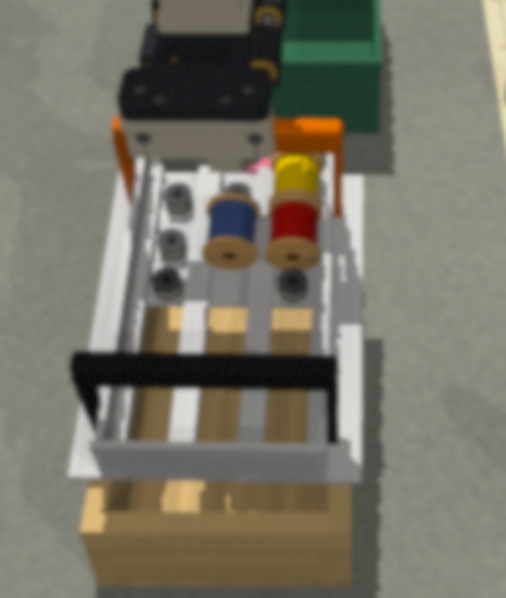

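```bash
python3 -m pendant '[{"delta_pos":[0,-0.004,-0.006],"spin":0},{"delta_pos":[0,-0.008,-0.011],"spin":0},{"delta_pos":[0,-0.013,-0.016],"spin":0},{"delta_pos":[0,-0.017,-0.021],"spin":0},{"delta_pos":[0,-0.021,-0.026],"spin":0},{"delta_pos":[0,-0.021,-0.026],"spin":0}]'
python3 - <<'E'
from h import *
c=snap("side","s4.png",(180,180,400,440),2.3)
for l in ("mouth_handle","wall_handle","mouth_edge"):print(l,mark("side",l,c))
go([0.5447,-0.0315,0.123],[0.024,1])
E
```

```text
t: 5.4
tool_pos: [0.543, -0.0688, 0.1789]
orientation: [0.034, 3.141, 0.0]
force: [0.4, -0.8, -3.3]
opening: 0.015
mouth_handle []
wall_handle [(0.54, array([ 0.7558, -0.1978,  0.0044]))]
mouth_edge [(0.7, array([ 0.5455, -0.0313,  0.1217])), (0.44, array([ 0.5405, -0.0879,  0.1316]))]
t 5.6 pos [ 0.5422 -0.0679  0.1775] d [-0.0018  0.0364  0.0545] spin 0.0028971459675293243 F [-0.01 -0.14 -3.9 ] open 0.0155 q6 -1.77
yvec [0.0211 0.9998 0.001 ] zvec [-0.0012  0.001  -1.    ]
```

View pics/s4.png

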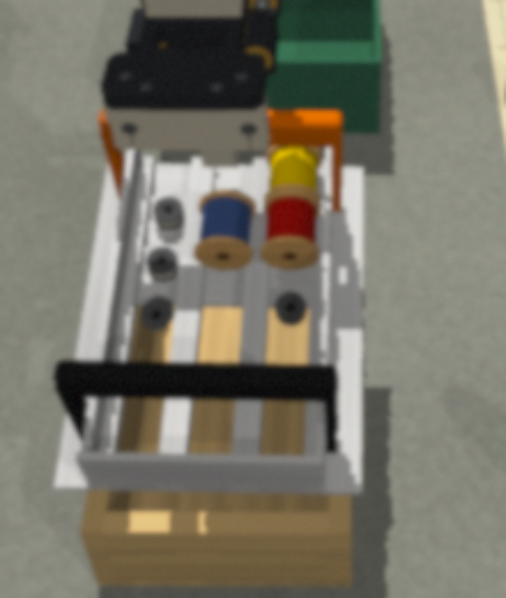

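```bash
python3 -m pendant '[{"delta_pos":[0,0,0.010],"spin":0},{"delta_pos":[0,0,0.015],"spin":0},{"delta_pos":[0,0,0.015],"spin":0},{"delta_pos":[0,0,0.015],"spin":0}]' - 6
python3 -m pendant '[{"delta_pos":[0,0,0],"spin":0},{"delta_pos":[0,0,0],"spin":0},{"delta_pos":[0,0,0],"spin":0}]' - 5
python3 - <<'E'
from h import *
c=snap("side","s5.png",(180,180,400,440),2.3)
c=snap("top","t5.png",(300,200,520,400),3)
go([0.5447,-0.0315,0.123],[0.024,1])
E
```

```text
t: 6.0
tool_pos: [0.5419, -0.0677, 0.162]
orientation: [-0.033, -3.139, -0.002]
force: [0.0, 0.0, -3.5]
opening: 0.0161
t: 6.3
tool_pos: [0.542, -0.0678, 0.1622]
orientation: [-0.033, -3.14, -0.002]
force: [0.7, -0.5, -3.0]
opening: 0.0157
t 6.4 pos [ 0.542  -0.0678  0.1622] d [-0.002   0.0363  0.0392] spin 0.0029852913594414776 F [-0.21  0.62 -2.37] open 0.0157 q6 -1.77
yvec [0.021  0.9998 0.001 ] zvec [-0.0017  0.0011 -1.    ]
```

View pics/s5.png

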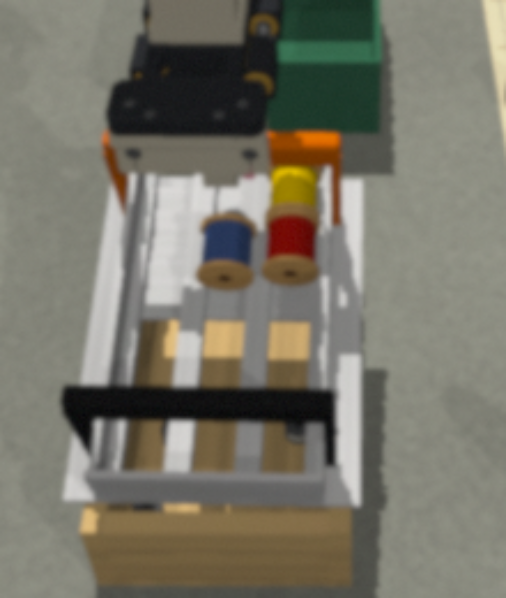

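View pics/t5.png

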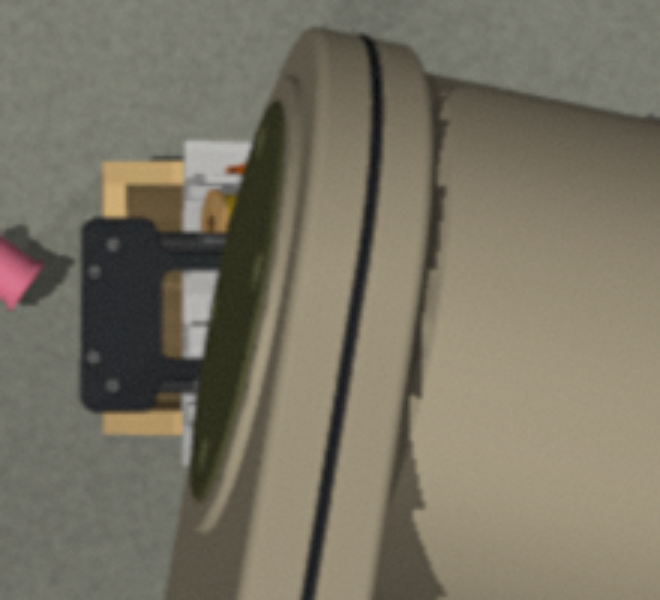

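```bash
python3 -m pendant '[{"delta_pos":[0,-0.004,-0.004],"spin":0},{"delta_pos":[0,-0.008,-0.008],"spin":0},{"delta_pos":[0,-0.012,-0.012],"spin":0},{"delta_pos":[0,-0.015,-0.016],"spin":0},{"delta_pos":[0,-0.019,-0.020],"spin":0},{"delta_pos":[0,-0.023,-0.025],"spin":0},{"delta_pos":[0,-0.023,-0.025],"spin":0},{"delta_pos":[0,-0.023,-0.025],"spin":0}]' - 5
python3 - <<'E'
from h import *
c=snap("side","s6.png",(180,180,400,440),2.3)
for l in ("wall_handle","mouth_edge","slots","sieve"):print(l,mark("side",l,c))
go([0.5447,-0.0315,0.123],[0.024,1])
E
```

```text
t: 7.2
tool_pos: [0.5418, -0.091, 0.1875]
orientation: [-0.033, -3.14, -0.002]
force: [-0.4, -0.6, -1.9]
opening: 0.0186
wall_handle [(0.65, array([ 0.5386, -0.23  ,  0.1466]))]
mouth_edge [(0.71, array([ 0.5456, -0.0367,  0.1384])), (0.6, array([ 0.7868,  0.0047, -0.0015]))]
slots [(0.74, array([ 0.5375, -0.1796,  0.0905])), (0.64, array([ 0.5767, -0.1862,  0.1074]))]
sieve [(0.78, array([ 0.5425, -0.1357,  0.099 ]))]
t 7.45 pos [ 0.5415 -0.0906  0.187 ] d [-0.0021  0.0591  0.064 ] spin 0.0031625456664674534 F [-0.86  0.34 -2.07] open 0.0184 q6 -1.81
yvec [0.0208 0.9998 0.0011] zvec [-0.002   0.0012 -1.    ]
```

View pics/s6.png

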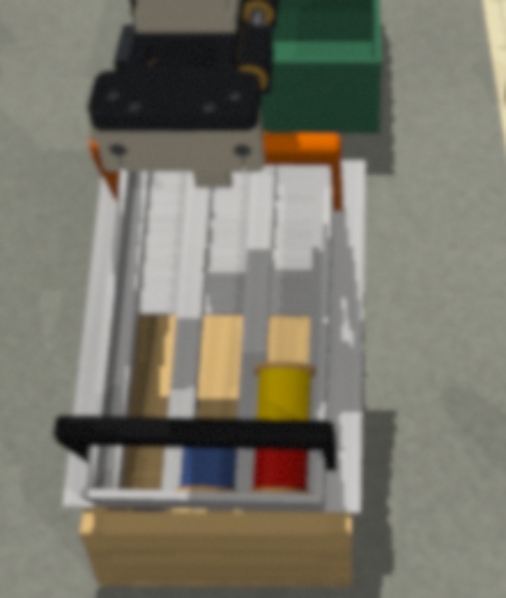

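```bash
python3 - <<'E'
from h import *
c=snap("wrist","w7.png")
E
```

```text
(no output)
```

View pics/w7.png

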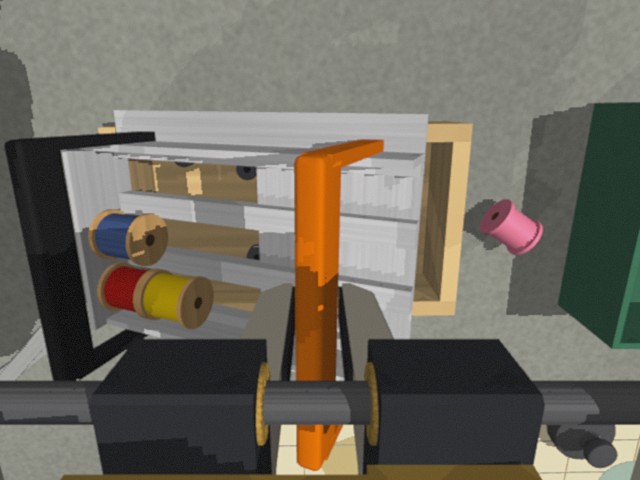

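The picture shows all three spools against the wall (blue 128,237; red and yellow around 155,295). Bobbins are visible below in the box (185,163; 247,172; 253,250) and the mouth half is clear. I'll lower it back to the original spot.

```bash
python3 -m pendant '[{"delta_pos":[0,0.005,0.004],"spin":0},{"delta_pos":[0,0.011,0.009],"spin":0},{"delta_pos":[0,0.018,0.015],"spin":0},{"delta_pos":[0,0.025,0.022],"spin":0},{"delta_pos":[0,0.032,0.029],"spin":0},{"delta_pos":[0,0.039,0.036],"spin":0},{"delta_pos":[0,0.045,0.043],"spin":0},{"delta_pos":[0,0.051,0.049],"spin":0},{"delta_pos":[0,0.056,0.055],"spin":0},{"delta_pos":[0,0.0605,0.059],"spin":0}]' - 6
python3 - <<'E'
from h import *
c=snap("side","s8.png",(180,180,400,440),2.3)
go([0.5447,-0.0301,0.123],[0.024,1])
E
```

```text
t: 8.5
tool_pos: [0.5429, -0.03, 0.128]
orientation: [-0.033, -3.14, -0.001]
force: [-0.2, -2.4, 4.4]
opening: 0.0121
t 8.55 pos [ 0.5429 -0.0295  0.1278] d [-0.0018 -0.0006  0.0048] spin 0.0033935273963650037 F [ 0.19  0.52 -1.64] open 0.0119 q6 -1.7
yvec [2.060e-02 9.998e-01 8.000e-04] zvec [-1.4e-03  9.0e-04 -1.0e+00]
```

View pics/s8.png

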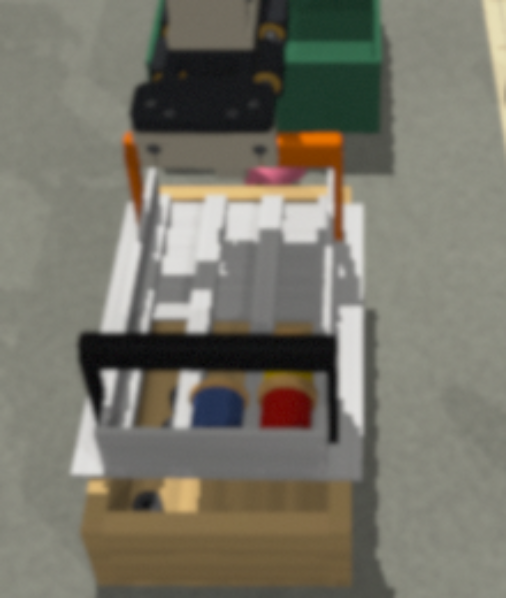

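```bash
python3 -m pendant '[{"delta_pos":[0,-0.001,0.002],"spin":0},{"delta_pos":[0,-0.001,0.003],"spin":0},{"delta_pos":[0,-0.001,0.004],"spin":0},{"delta_pos":[0,-0.001,0.004],"spin":0},{"delta_pos":[0,-0.001,0.004],"spin":0}]' - 4
python3 -m pendant '[{"delta_pos":[0,0,0],"spin":0},{"delta_pos":[0,0,0],"spin":0},{"delta_pos":[0,0,0],"spin":0},{"delta_pos":[0,0,0],"spin":0}]' -0.1 
python3 -m pendant '[{"delta_pos":[0,0,-0.04],"spin":0},{"delta_pos":[0,0,-0.09],"spin":0},{"delta_pos":[0,0,-0.09],"spin":0},{"delta_pos":[0,0,-0.09],"spin":0}]' 
python3 - <<'E'
from h import *
c=snap("side","s9.png",(180,180,400,440),2.3)
for l in ("mouth_handle","wall_handle","mouth_edge","sieve","box"):print(l,mark("side",l,c))
c=snap("wrist","w9.png")
for l in ("mouth_handle","wall_handle","mouth_edge","sieve"):print(l,mark("wrist",l,c))
go([0.5447,-0.0301,0.123],[0.024,1])
E
```

```text
t: 9.05
tool_pos: [0.5432, -0.0306, 0.1241]
orientation: [-0.033, -3.141, -0.001]
force: [0.6, 1.8, 3.0]
opening: 0.0118
t: 9.45
tool_pos: [0.543, -0.0307, 0.1238]
orientation: [-0.033, -3.14, -0.001]
force: [0.4, 0.7, -0.4]
opening: 0.0395
t: 9.85
tool_pos: [0.5443, -0.031, 0.2157]
orientation: [0.033, 3.139, 0.0]
force: [-0.3, 0.3, -0.8]
opening: 0.0509
mouth_handle [(0.8, array([ 0.5439, -0.0343,  0.1451]))]
wall_handle [(0.59, array([ 0.5381, -0.1821,  0.1391]))]
mouth_edge [(0.95, array([ 0.5478, -0.0036,  0.0602]))]
sieve [(0.97, array([ 0.5429, -0.1076,  0.0588]))]
box [(0.74, array([ 5.438e-01, -1.161e-01, -2.000e-04]))]
mouth_handle [(0.62, array([ 0.5423, -0.0297,  0.1425]))]
wall_handle [(0.91, array([ 0.5387, -0.1825,  0.1424]))]
mouth_edge [(0.79, array([ 0.5468, -0.0043,  0.0686])), (0.75, array([ 0.5781, -0.1869,  0.0862])), (0.51, array([ 0.5384, -0.1541,  0.0745]))]
sieve [(0.88, array([ 0.5391, -0.1049,  0.0603])), (0.37, array([ 0.5423, -0.1156, -0.    ]))]
t 10.4 pos [ 0.5429 -0.0308  0.2135] d [-0.0019  0.0006  0.0905] spin 0.0031543243996412507 F [ 0.12 -1.01 -0.22] open 0.051 q6 -1.7
yvec [2.080e-02 9.998e-01 8.000e-04] zvec [-1.7e-03  8.0e-04 -1.0e+00]
```

View pics/s9.png

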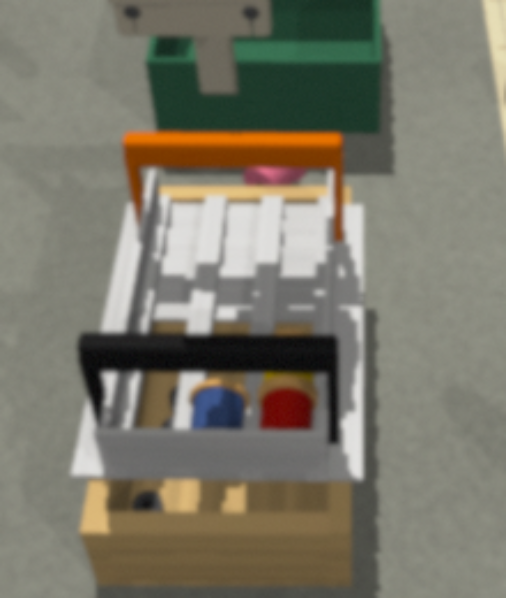

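View pics/w9.png

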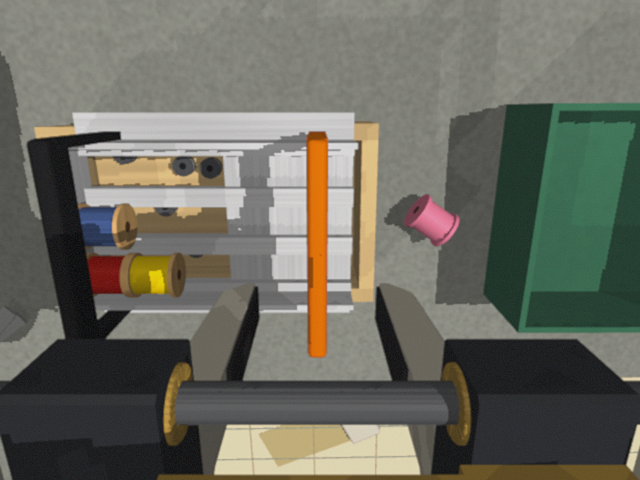

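All five bobbins are in the box at wrist pixels (125,158), (183,165), (210,168), (166,211) and (196,257). The sieve is level and released. Next is the black handle.

```bash
python3 -m pendant '[{"delta_pos":[0.001,-0.05,0],"spin":0},{"delta_pos":[0.001,-0.10,0],"spin":0},{"delta_pos":[0.001,-0.151,0],"spin":0},{"delta_pos":[0.001,-0.151,0],"spin":0},{"delta_pos":[0.001,-0.151,0],"spin":0},{"delta_pos":[0.001,-0.151,0],"spin":0}]' -0.1 
python3 - <<'E'
from h import *
c=snap("wrist","w10.png")
for l in ("mouth_handle","wall_handle"):print(l,mark("wrist",l,c))
c=snap("top")
for l in ("mouth_handle","tray"):print(l,mark("top",l,c))
go([0.539,-0.182,0.123],[0.026,1])
E
```

```text
t: 11.0
tool_pos: [0.5388, -0.1809, 0.2132]
orientation: [-0.032, -3.139, -0.002]
force: [0.4, 0.0, -0.2]
opening: 0.051
mouth_handle [(0.84, array([ 0.5427, -0.0321,  0.1432]))]
wall_handle [(0.89, array([ 0.541 , -0.1811,  0.142 ]))]
mouth_handle [(0.64, array([ 0.5436, -0.1038,  0.0626])), (0.62, array([ 0.5465, -0.0303,  0.1421])), (0.16, array([0.782 , 0.0067, 0.0035]))]
tray [(0.64, array([ 0.5529,  0.2157, -0.0016]))]
t 11.3 pos [ 0.539  -0.1808  0.2135] d [-0.0001 -0.0013  0.0905] spin 0.006612668167550906 F [-0.5   0.37 -0.54] open 0.0508 q6 -1.97
yvec [1.940e-02 9.998e-01 8.000e-04] zvec [-1.5e-03  8.0e-04 -1.0e+00]
```

View pics/w10.png

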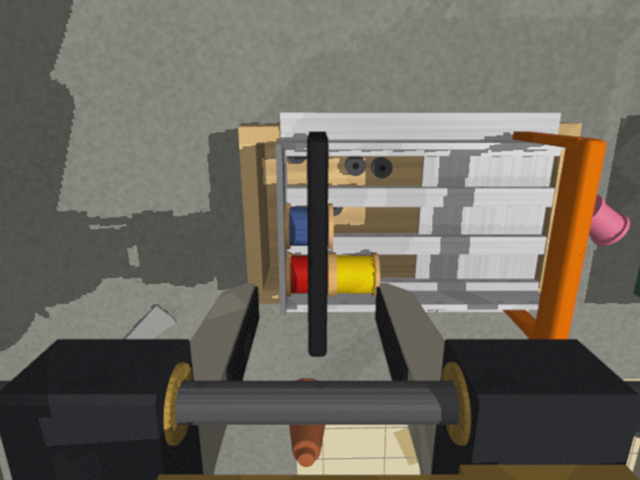

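The black bar at (317,245) is centred between the fingers. I'll descend and grip.

```bash
python3 -m pendant '[{"delta_pos":[0,-0.001,0.05],"spin":0},{"delta_pos":[0,-0.001,0.08],"spin":0},{"delta_pos":[0,-0.001,0.0905],"spin":0},{"delta_pos":[0,-0.001,0.0905],"spin":0}]'
python3 -m pendant '[{"delta_pos":[0,0,0],"spin":0},{"delta_pos":[0,0,0],"spin":0},{"delta_pos":[0,0,0],"spin":0},{"delta_pos":[0,0,0],"spin":0},{"delta_pos":[0,0,0],"spin":0},{"delta_pos":[0,0,0],"spin":0}]' 1 50
python3 -m pendant '[{"delta_pos":[0,0,-0.005],"spin":0},{"delta_pos":[0,0,-0.010],"spin":0},{"delta_pos":[0,0,-0.015],"spin":0},{"delta_pos":[0,0,-0.02],"spin":0},{"delta_pos":[0,0,-0.02],"spin":0}]' - 60
python3 - <<'E'
from h import *
c=snap("side","s11.png",(180,180,400,440),2.3)
go([0.5478,0.075,0.216],[0.0,1])
E
```

```text
t: 11.7
tool_pos: [0.5377, -0.1808, 0.1213]
orientation: [-0.03, -3.137, -0.003]
force: [-0.2, 0.1, 0.2]
opening: 0.0509
t: 12.3
tool_pos: [0.538, -0.1809, 0.1219]
orientation: [-0.03, -3.137, -0.003]
force: [0.4, 0.9, 2.6]
opening: 0.0114
t: 12.8
tool_pos: [0.5386, -0.1812, 0.1429]
orientation: [-0.03, -3.139, -0.002]
force: [0.9, -0.1, -3.7]
opening: 0.0117
t 12.85 pos [ 0.5384 -0.1811  0.1424] d [-0.0043  0.2563 -0.0732] spin -0.018973240528960433 F [ 0.26 -0.28 -3.75] open 0.0112 q6 -1.97
yvec [0.019  0.9998 0.0016] zvec [-0.0032  0.0016 -1.    ]
```

View pics/s11.png

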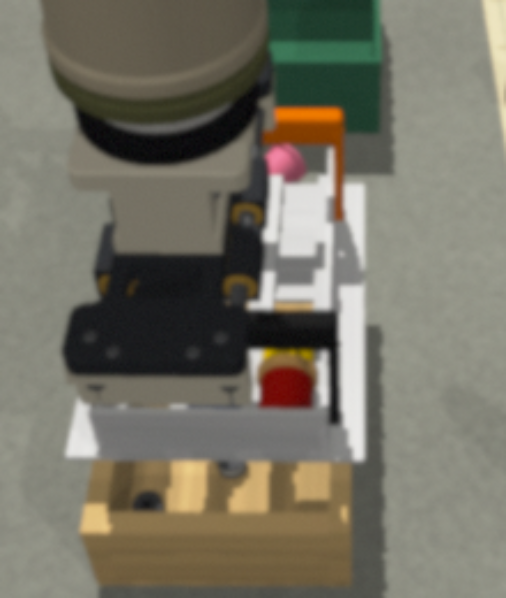

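```bash
python3 -m pendant '[{"delta_pos":[0,0,-0.01],"spin":0},{"delta_pos":[0,0,-0.02],"spin":0},{"delta_pos":[-0.001,0.006,-0.032],"spin":0},{"delta_pos":[-0.001,0.014,-0.044],"spin":-0.005},{"delta_pos":[-0.001,0.024,-0.056],"spin":-0.010},{"delta_pos":[-0.002,0.036,-0.066],"spin":-0.015},{"delta_pos":[-0.002,0.048,-0.073],"spin":-0.02},{"delta_pos":[-0.002,0.060,-0.073],"spin":-0.02},{"delta_pos":[-0.002,0.072,-0.073],"spin":-0.02},{"delta_pos":[-0.003,0.084,-0.073],"spin":-0.02}]'
python3 -m pendant '[{"delta_pos":[0,0.012,0],"spin":0},{"delta_pos":[0,0.024,0],"spin":0},{"delta_pos":[0,0.036,0],"spin":0},{"delta_pos":[0,0.048,0],"spin":0},{"delta_pos":[0,0.060,0],"spin":0},{"delta_pos":[0,0.072,0],"spin":0},{"delta_pos":[0,0.082,0],"spin":0},{"delta_pos":[0,0.090,0],"spin":0},{"delta_pos":[0,0.097,0],"spin":0},{"delta_pos":[0,0.1,0],"spin":0}]'
python3 - <<'E'
from h import *
c=snap("side","s12.png",(150,60,400,440),1.5)
c=snap("top","t12.png")
c=snap("wrist","w12.png")
go([0.5478,0.075,0.216],[0.0,1])
E
```

```text
t: 13.85
tool_pos: [0.5427, -0.096, 0.2147]
orientation: [0.002, -3.137, -0.003]
force: [0.3, 0.4, -3.8]
opening: 0.0114
t: 14.85
tool_pos: [0.5426, 0.0047, 0.2149]
orientation: [0.003, -3.137, -0.003]
force: [-0.5, 0.1, -3.6]
opening: 0.0114
t 15.0 pos [0.5426 0.004  0.2149] d [-0.0053  0.071  -0.001 ] spin 0.0014400082846397488 F [-0.42 -0.71 -3.3 ] open 0.0115 q6 -1.66
yvec [-0.0014  1.      0.0018] zvec [-0.0046  0.0018 -1.    ]
```

View pics/s12.png

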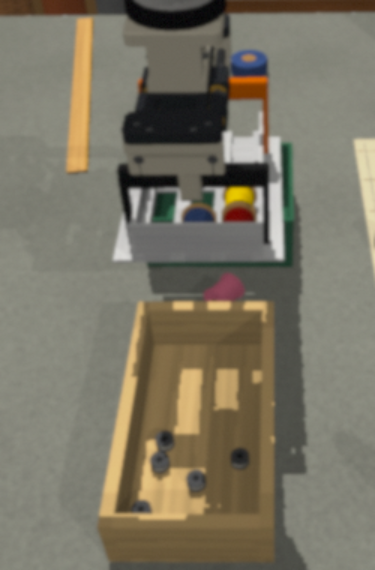

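View pics/w12.png

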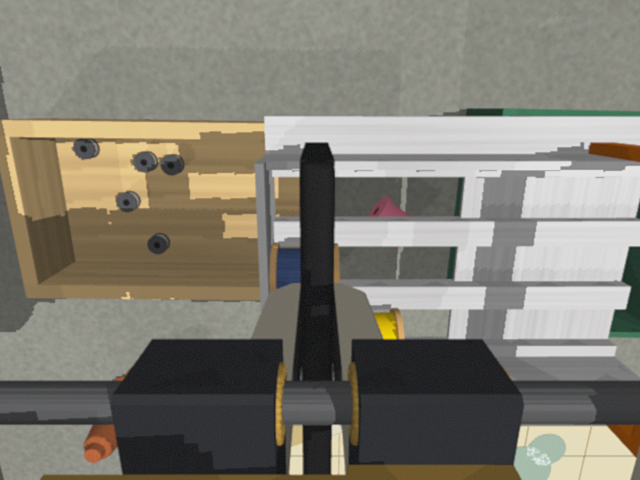

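View pics/t12.png

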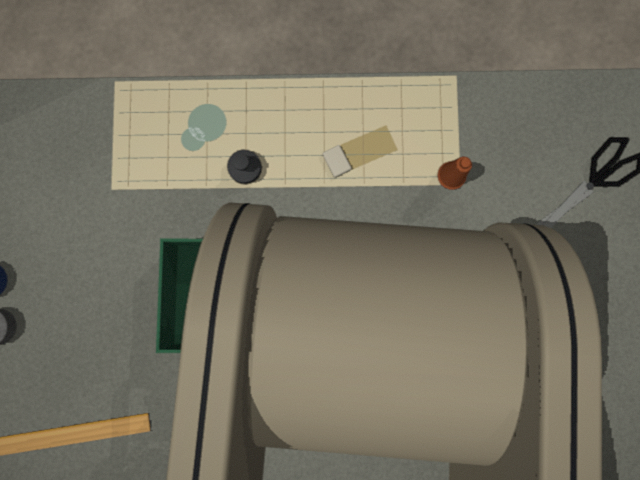

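Five bobbins are visible in the box, and the spools are still against the wall. I'll move the rest of the way over the tray.

```bash
python3 -m pendant '[{"delta_pos":[-0.001,0.006,0],"spin":0},{"delta_pos":[-0.002,0.015,0],"spin":0},{"delta_pos":[-0.003,0.026,0],"spin":0},{"delta_pos":[-0.005,0.037,0],"spin":0},{"delta_pos":[-0.006,0.048,0],"spin":0},{"delta_pos":[-0.007,0.058,0],"spin":0},{"delta_pos":[-0.008,0.065,0],"spin":0},{"delta_pos":[-0.008,0.069,0],"spin":0},{"delta_pos":[-0.008,0.071,0],"spin":0}]'
python3 -m pendant '[{"delta_pos":[0,0,0],"spin":0},{"delta_pos":[0,0,0],"spin":0}]' - 12
python3 - <<'E'
from h import *
c=snap("side","s13.png",(150,60,400,300),2.4)
go([0.5478,0.075,0.216],[0.0,1])
E
```

```text
t: 15.9
tool_pos: [0.5505, 0.0754, 0.215]
orientation: [0.003, -3.137, -0.003]
force: [0.6, -0.2, -3.8]
opening: 0.0113
t: 16.1
tool_pos: [0.5505, 0.0752, 0.215]
orientation: [0.003, -3.137, -0.002]
force: [-0.7, 0.0, -3.5]
opening: 0.0121
t 16.15 pos [0.5505 0.0751 0.215 ] d [ 0.0027 -0.0001 -0.001 ] spin 0.0016288045121630734 F [ 0.28 -0.93 -3.38] open 0.0122 q6 -1.53
yvec [-0.0016  1.      0.0016] zvec [-0.0047  0.0016 -1.    ]
```

View pics/s13.png

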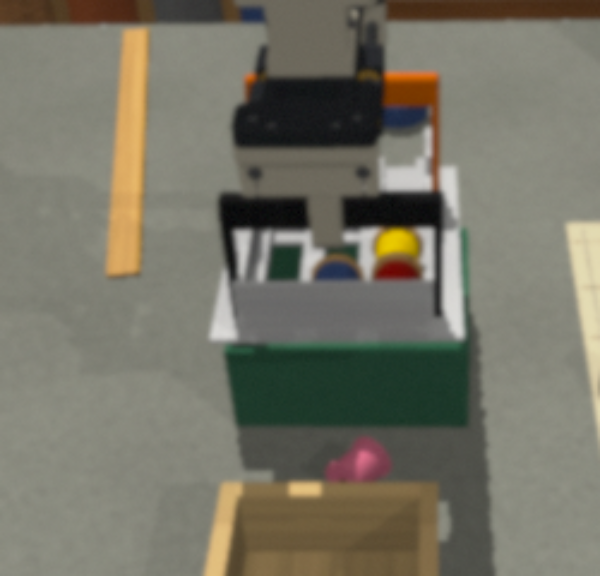

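```bash
python3 -m pendant '[{"delta_pos":[0,0,0],"spin":0},{"delta_pos":[0,0,0],"spin":0}]' - 9
python3 -m pendant '[{"delta_pos":[0,0,0],"spin":0},{"delta_pos":[0,0,0],"spin":0}]' - 7
```

```text
t: 16.35
tool_pos: [0.5505, 0.0748, 0.215]
orientation: [0.002, -3.137, -0.002]
force: [0.0, 1.1, -3.2]
opening: 0.0123
t: 16.55
tool_pos: [0.5505, 0.0747, 0.215]
orientation: [0.001, -3.137, -0.002]
force: [-0.2, 1.0, -3.8]
opening: 0.0138
```

```bash
python3 -m pendant '[{"delta_pos":[0,0,0],"spin":0},{"delta_pos":[0,0,0],"spin":0},{"delta_pos":[0,0,0],"spin":0}]' - 6
python3 - <<'E'
from h import *
c=snap("side","s14.png",(150,60,400,300),2.4)
E
```

```text
t: 16.85
tool_pos: [0.5505, 0.0746, 0.215]
orientation: [0.001, -3.137, -0.002]
force: [-0.4, -0.1, -3.0]
opening: 0.0189
```

View pics/s14.png

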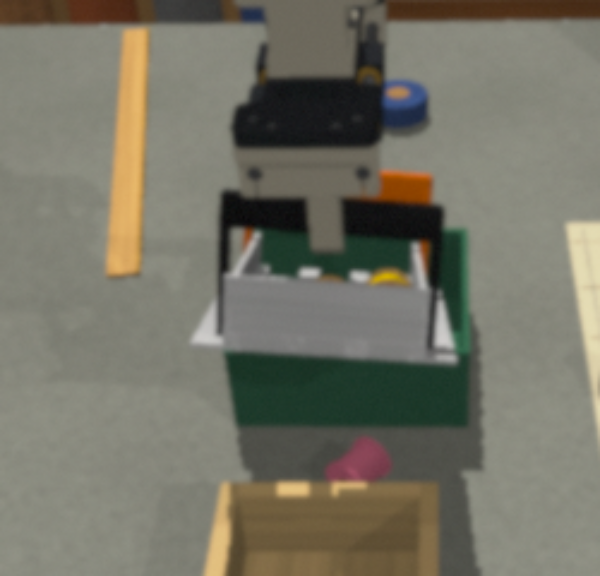

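```bash
python3 -m pendant '[{"delta_pos":[0,0,0],"spin":0},{"delta_pos":[0,0,0],"spin":0},{"delta_pos":[0,0,0],"spin":0}]' - 6
python3 - <<'E'
from h import *
c=snap("side","s15.png",(150,60,400,300),2.4)
c=snap("wrist","w15.png")
go([0.55,0,0.3],[0,1])
E
```

```text
t: 17.2
tool_pos: [0.5506, 0.0747, 0.2151]
orientation: [0.001, -3.137, -0.002]
force: [0.4, 0.7, -1.2]
opening: 0.021
t 17.3 pos [0.5506 0.0747 0.2152] d [ 0.001  -0.0746 -0.0849] spin 0.0009741886712633097 F [-0.21  0.06 -2.16] open 0.0208 q6 -1.53
yvec [-0.001   1.      0.0015] zvec [-0.0044  0.0015 -1.    ]
```

View pics/s15.png

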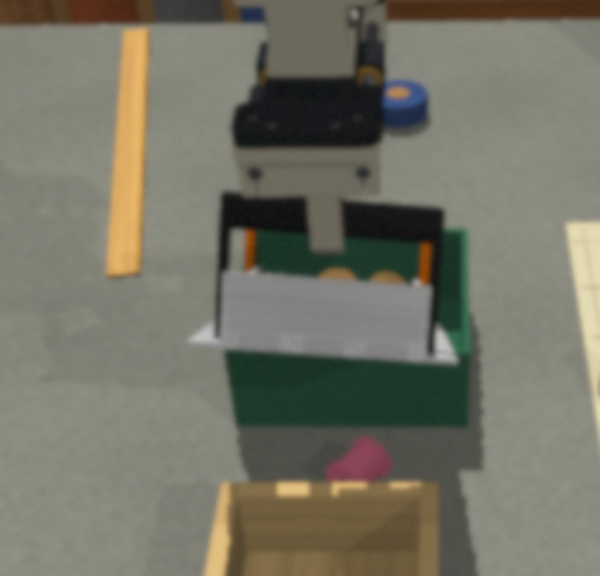

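View pics/w15.png

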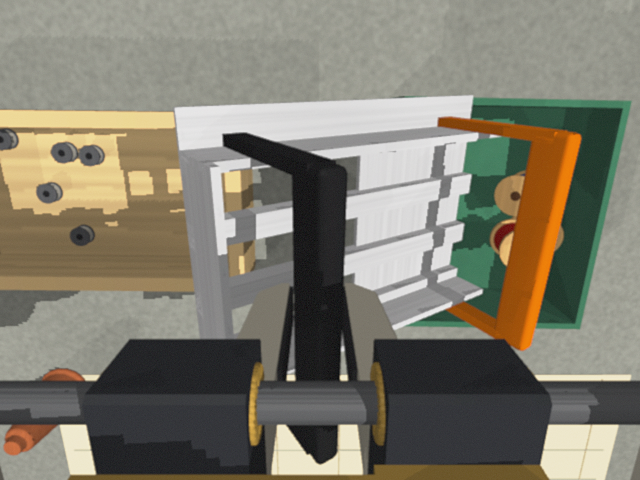

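The spools are in the tray (wrist pixels 513,190 and 510,240, with three ends visible) and the sieve channels are empty. I'll raise, re-level by gripping harder, and go back.

```bash
python3 -m pendant '[{"delta_pos":[0,0,-0.005],"spin":0},{"delta_pos":[0,0,-0.012],"spin":0},{"delta_pos":[0,0,-0.02],"spin":0},{"delta_pos":[0,0,-0.03],"spin":0},{"delta_pos":[0,0,-0.04],"spin":0},{"delta_pos":[0,0,-0.05],"spin":0},{"delta_pos":[0,0,-0.05],"spin":0}]'
python3 -m pendant '[{"delta_pos":[0,0,0],"spin":0},{"delta_pos":[0,0,0],"spin":0}]' - 12
python3 -m pendant '[{"delta_pos":[0,0,0],"spin":0},{"delta_pos":[0,0,0],"spin":0}]' - 25
python3 -m pendant '[{"delta_pos":[0,0,0],"spin":0},{"delta_pos":[0,0,0],"spin":0},{"delta_pos":[0,0,0],"spin":0}]' - 60
python3 - <<'E'
from h import *
c=snap("side","s16.png",(150,60,400,300),2.4)
c=snap("wrist","w16.png")
go([0.539,-0.1811,0.2152],[0.019,1])
E
```

```text
t: 18.0
tool_pos: [0.5518, 0.0747, 0.2676]
orientation: [0.001, -3.141, -0.003]
force: [-0.9, 0.2, -1.7]
opening: 0.0212
t: 18.2
tool_pos: [0.5518, 0.0747, 0.2676]
orientation: [0.002, -3.141, -0.003]
force: [-0.4, -0.6, -1.6]
opening: 0.0205
t: 18.4
tool_pos: [0.5515, 0.0746, 0.2669]
orientation: [0.001, -3.14, -0.002]
force: [0.6, -1.0, -3.6]
opening: 0.0157
t: 18.7
tool_pos: [0.5515, 0.0745, 0.2668]
orientation: [0.001, -3.139, -0.002]
force: [-0.2, 0.4, -2.8]
opening: 0.0116
t 18.8 pos [0.5515 0.0745 0.2669] d [ 0.0126 -0.2557  0.0513] spin 0.019901488598659478 F [ 0.96  0.13 -2.83] open 0.0115 q6 -1.53
yvec [-9.0e-04  1.0e+00  1.4e-03] zvec [-0.002   0.0014 -1.    ]
```

View pics/s16.png

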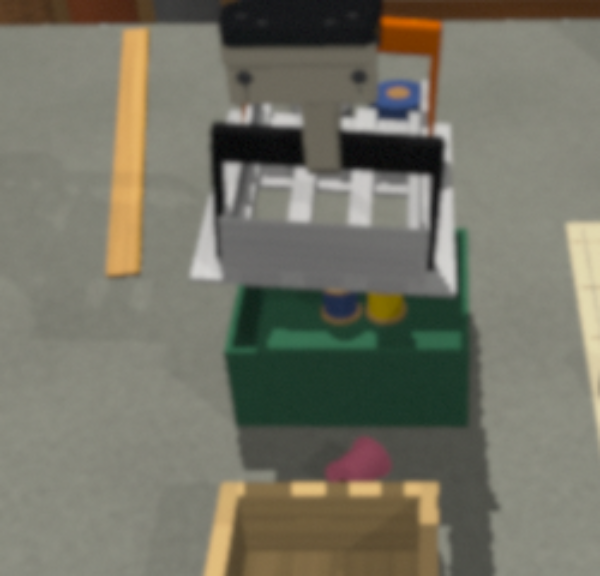

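View pics/w16.png

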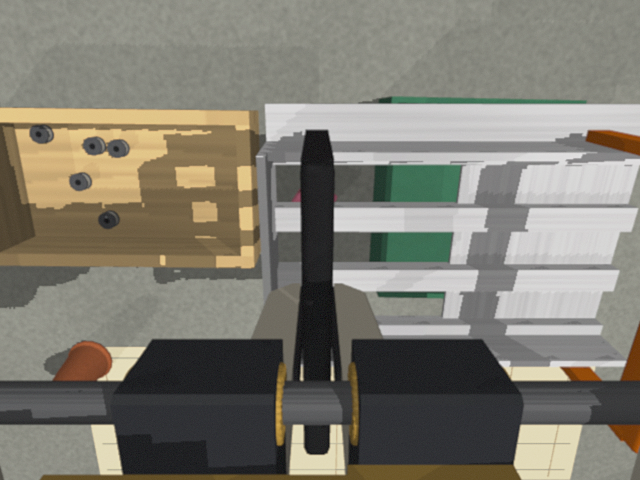

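The sieve is empty and level in pitch, with about 4° of roll. I'm moving it back above the box.

```bash
python3 -m pendant '[{"delta_pos":[0.000,-0.01,0],"spin":0},{"delta_pos":[0.001,-0.03,0],"spin":0},{"delta_pos":[0.003,-0.055,0],"spin":0.004},{"delta_pos":[0.005,-0.085,0],"spin":0.008},{"delta_pos":[0.007,-0.115,0],"spin":0.012},{"delta_pos":[0.009,-0.145,0],"spin":0.016},{"delta_pos":[0.011,-0.175,0],"spin":0.02},{"delta_pos":[0.0126,-0.205,0],"spin":0.02},{"delta_pos":[0.0126,-0.232,0.0],"spin":0.02},{"delta_pos":[0.0126,-0.25,0],"spin":0.02}]'
python3 -m pendant '[{"delta_pos":[0,-0.006,0.01],"spin":0},{"delta_pos":[0,-0.006,0.03],"spin":0},{"delta_pos":[0,-0.006,0.05],"spin":0},{"delta_pos":[0,-0.006,0.07],"spin":0},{"delta_pos":[0,-0.006,0.09],"spin":0},{"delta_pos":[0,-0.006,0.11],"spin":0},{"delta_pos":[0,-0.006,0.12],"spin":0},{"delta_pos":[0,-0.006,0.12],"spin":0}]'
python3 - <<'E'
from h import *
c=snap("side","s17.png",(150,60,400,440),1.55)
for l in ("mouth_handle","wall_handle","mouth_edge","sieve","box"):print(l,mark("side",l,c))
c=snap("wrist","w17.png")
go([0.538,-0.1809,0.1219],[0.02,1])
E
```

```text
t: 19.8
tool_pos: [0.5387, -0.178, 0.2666]
orientation: [-0.032, -3.139, -0.001]
force: [0.3, 0.6, -2.7]
opening: 0.0115
t: 20.6
tool_pos: [0.5369, -0.1828, 0.1442]
orientation: [-0.032, -3.136, -0.004]
force: [0.6, 0.1, -1.6]
opening: 0.0116
mouth_handle [(0.62, array([ 0.5404, -0.0335,  0.1513]))]
wall_handle []
mouth_edge []
sieve [(0.62, array([ 0.5356, -0.1087,  0.0735]))]
box [(0.66, array([ 0.5404, -0.1104,  0.001 ])), (0.5, array([0.5363, 0.274 , 0.0199]))]
t 20.95 pos [ 0.5389 -0.1841  0.1477] d [0.001  0.0032 0.0258] spin -0.0006951016281857569 F [-0.18  1.03 -2.28] open 0.0117 q6 -1.97
yvec [2.070e-02 9.998e-01 1.000e-04] zvec [-3.e-04  1.e-04 -1.e+00]
```

View pics/s17.png

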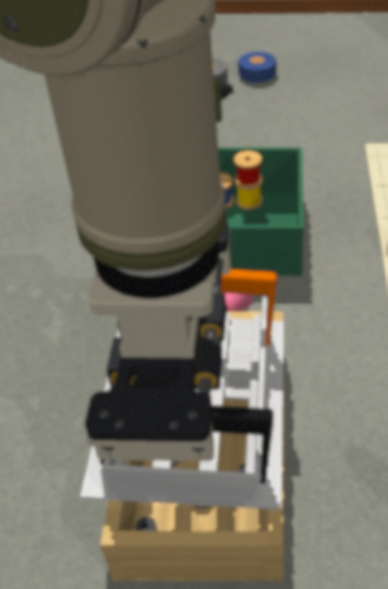

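View pics/w17.png

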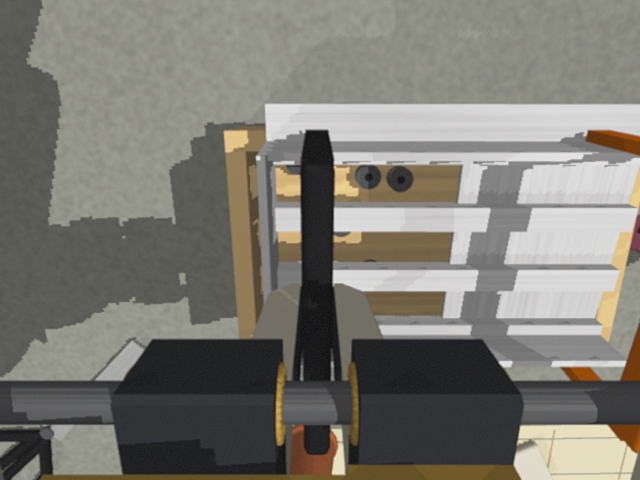

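```bash
python3 -m pendant '[{"delta_pos":[0,0.003,0.005],"spin":0},{"delta_pos":[0,0.003,0.010],"spin":0},{"delta_pos":[0,0.003,0.014],"spin":0},{"delta_pos":[0,0.003,0.018],"spin":0},{"delta_pos":[0,0.003,0.018],"spin":0}]' - 25
python3 -m pendant '[{"delta_pos":[0,0,0.002],"spin":0},{"delta_pos":[0,0,0.004],"spin":0},{"delta_pos":[0,0,0.006],"spin":0},{"delta_pos":[0,0,0.007],"spin":0},{"delta_pos":[0,0,0.007],"spin":0}]' - 10
python3 - <<'E'
from h import *
c=snap("side","s18.png",(180,180,400,440),2.3)
go([0.538,-0.1809,0.1219],[0.02,1])
E
```

```text
t: 21.45
tool_pos: [0.5397, -0.1811, 0.1306]
orientation: [0.032, 3.14, -0.0]
force: [-0.7, 1.1, 4.5]
opening: 0.0117
t: 21.95
tool_pos: [0.541, -0.1812, 0.125]
orientation: [0.032, 3.137, -0.001]
force: [-0.8, 2.1, 5.3]
opening: 0.0118
t 22.0 pos [ 0.541  -0.1811  0.125 ] d [0.003  0.0002 0.0031] spin -0.0003445341625691878 F [1.02 2.05 6.18] open 0.0118 q6 -1.96
yvec [ 2.030e-02  9.998e-01 -5.000e-04] zvec [ 4.3e-03 -6.0e-04 -1.0e+00]
```

View pics/s18.png

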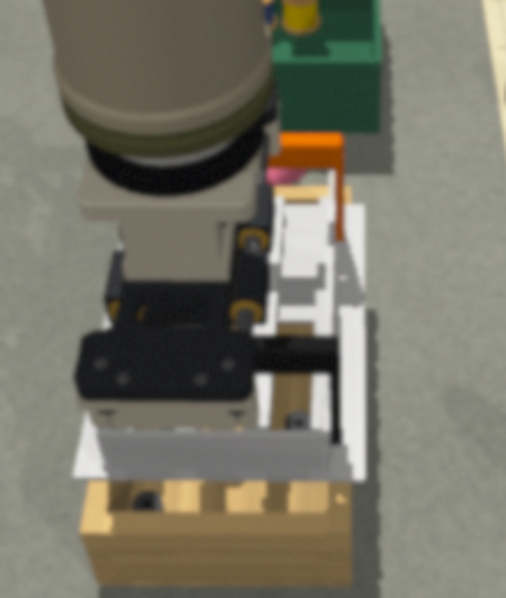

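Down and level. I'll ease the grip, release and rise.

```bash
python3 -m pendant '[{"delta_pos":[0,0,0.001],"spin":0},{"delta_pos":[0,0,0.001],"spin":0},{"delta_pos":[0,0,0.001],"spin":0}]' - 4
python3 -m pendant '[{"delta_pos":[0,0,0],"spin":0},{"delta_pos":[0,0,0],"spin":0},{"delta_pos":[0,0,0],"spin":0},{"delta_pos":[0,0,0],"spin":0}]' -0.1 
python3 -m pendant '[{"delta_pos":[0,0,-0.04],"spin":0},{"delta_pos":[0,0,-0.09],"spin":0},{"delta_pos":[0,0,-0.09],"spin":0},{"delta_pos":[0,0,-0.14],"spin":0},{"delta_pos":[0,0,-0.14],"spin":0}]' 
python3 - <<'E'
from h import *
c=snap("side","s19.png",(150,60,400,440),1.55)
for l in ("mouth_handle","wall_handle","mouth_edge","sieve","box"):print(l,mark("side",l,c))
c=snap("wrist","w19.png")
for l in ("mouth_handle","wall_handle","mouth_edge","sieve","box"):print(l,mark("wrist",l,c))
c=snap("top","t19.png")
go([0.538,-0.1809,0.1219],[0.02,1])
E
```

```text
t: 22.3
tool_pos: [0.5414, -0.1812, 0.1242]
orientation: [0.032, 3.136, -0.001]
force: [1.4, 0.9, 2.8]
opening: 0.0117
t: 22.7
tool_pos: [0.5411, -0.1812, 0.1239]
orientation: [0.032, 3.137, -0.001]
force: [-0.1, -0.2, 0.0]
opening: 0.0396
t: 23.2
tool_pos: [0.5431, -0.1823, 0.2711]
orientation: [0.032, 3.127, -0.007]
force: [0.4, -0.1, 1.4]
opening: 0.0508
mouth_handle [(0.65, array([ 0.5464, -0.0323,  0.1418]))]
wall_handle [(0.7, array([ 0.5419, -0.1829,  0.1398])), (0.58, array([ 0.5073, -0.1201,  0.0087])), (0.49, array([7.87e-01, 4.90e-03, 2.00e-04]))]
mouth_edge [(0.59, array([ 0.5498, -0.0055,  0.0602]))]
sieve [(0.83, array([ 0.5436, -0.1095,  0.0608]))]
box [(0.68, array([ 5.415e-01, -1.124e-01,  1.000e-04])), (0.43, array([ 0.5422, -0.0336,  0.1421])), (0.15, array([ 0.5451, -0.1053,  0.0604]))]
mouth_handle [(0.65, array([ 0.5419, -0.0293,  0.1438]))]
wall_handle [(0.82, array([ 0.5418, -0.1831,  0.1425]))]
mouth_edge [(0.79, array([ 0.5468, -0.0049,  0.0637])), (0.17, array([ 0.5445, -0.0325,  0.1425]))]
sieve [(0.85, array([ 0.5398, -0.1095,  0.0612]))]
box [(0.9, array([ 0.5419, -0.1136,  0.0025]))]
t 23.85 pos [ 0.5404 -0.1811  0.2636] d [0.003  0.0002 0.1416] spin -0.0004078357497288021 F [-0.22 -1.02 -0.75] open 0.0512 q6 -1.96
yvec [ 2.040e-02  9.998e-01 -2.000e-04] zvec [ 4.1e-03 -3.0e-04 -1.0e+00]
```

View pics/s19.png

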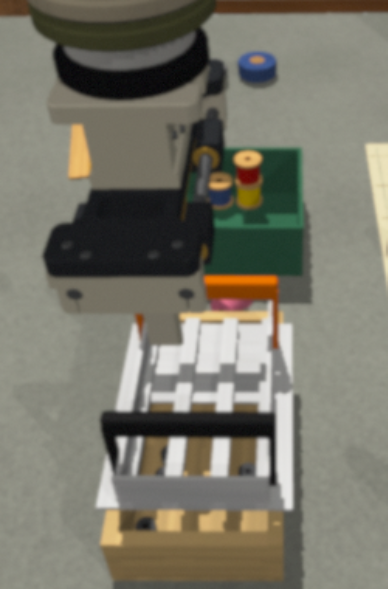

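View pics/w19.png

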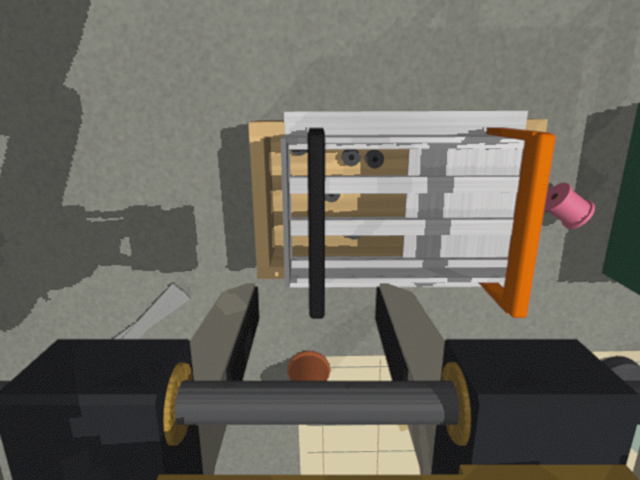

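View pics/t19.png

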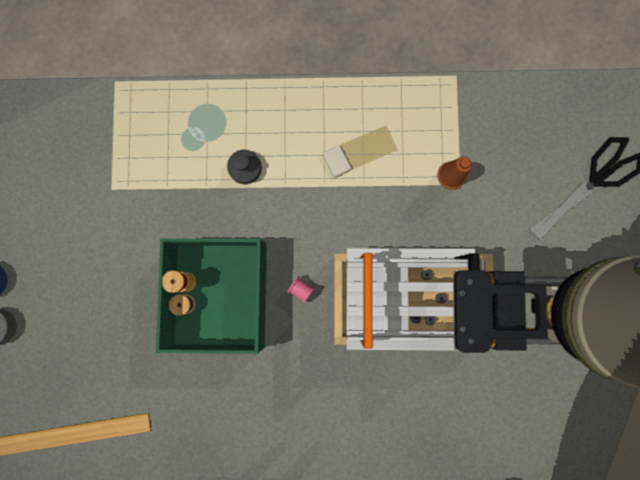

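All checks are good: the sieve is level on the box (orange bar at top-view pixel 368,300, as at the start), three spools are in the tray (175,282 for the stacked red and yellow, 182,305 for blue), and the bystanders have not moved.

```bash
python3 - <<'E'
from plant import robot
print(robot.close_job())
E
```

```text
the job is handed in; nothing more can be done
None
```

The job is done and was handed in at about 24 s of the 72 s allowed.

- **Bobbins:** I lifted the orange handle with a light grip so the sieve tipped while its wall end was down on the box. All five bobbins dropped through, and the three spools slid back to the wall. I then set the sieve down level and released it. Later wrist and side pictures showed five bobbins in the box.
- **First lift:** With an 8 N grip the wall end rose about 30 mm off the box with little tilt. I lowered the sieve and eased the grip to 6 then 5 N before tipping it further.
- **Spools:** I took the black handle with a firm grip and carried the sieve level over the tray. Easing the grip let it tip to about 28°, and the three spools slid out into the tray.
- **Putting it back:** I gripped harder to level the sieve, moved it back to the box, lowered it and released it. It had rolled about 4° in the grip, which straightened as it touched down.
- **Last checks:**
  - The sieve is level on the box within a few mm of where it started.
  - All three spools are inside the tray. Red is standing on yellow there, and the stack should reach just below the rim.
  - The chalk, weight, cone and pink look-alike have not moved.
  - The gripper is clear of everything.
  - In the final pictures only four bobbins show clearly because the sieve hides part of the box; all five were visible while the sieve was over the tray.

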